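# Find the rattling gateway module

## Robot

A 6-joint arm with a two-finger parallel gripper is mounted at the origin on the work surface. World frame = base frame: x ahead of the robot, y to its left, z up, the work surface at z = 0. Lengths are in mm, angles in rad, forces in N, time in s.
With the tool pointing down it reaches from about 350 to 800 mm from the base axis. Payload 7.3 kg.
Tool frame: the origin (TCP) lies on the centre line of the jaws, within the pads' length; the fingertips stand 11 mm ahead of it and the grasp point (between the pads) lies 8 mm behind it; x points along the fingers, z is the direction in which the jaws open and shut, and the axes are right-handed (so a half turn about x gives the same grasp; the last joint's range is limited). The gripper opens to 85 mm and grips with 20 to 120 N. Pads are 22 mm wide; open, the fingers measure 114 mm over their backs; the gripper's body (76 mm by 85 mm) begins 54 mm behind the grasp point. The pads swing forward as they close: fully open they stand 13 mm farther back than shut.
Start: joints at [-1.489, 0.342, 1.524, -0, 1.275, -0.146], TCP at [118.585, -511.45, 242.322] pointing down, gripper open.
Joint ranges: [-2.53, 2.53], [-0.77, 2.02], [0.04, 2.7], [-1, 4.14], [0.28, 2.66], [-3.11, 3.11]. Speed limits (rad/s): [2.57, 2.57, 3.14, 3.14, 3.14, 3.14].

## Interface

Orientations are given as a rotation vector (axis times angle).
In Python, from station import r gives the robot as it stands.
- The arm moves only by the tool apply_moves, never from a script. Its arguments are lists of equal length, an entry for each row: "jaw": the opening, from 0 (shut) to 1 (fully open); "offset": the shift along the world's x, y, z in mm, a list of three; "angular": the turn, a rotation vector about the world's x, y, z in rad, a list of three. In form: {"jaw": [jaw, ...], "offset": [[dx, dy, dz], ...], "angular": [[wx, wy, wz], ...]}. A call has 1 to 5 rows; each row shifts and turns the pose as measured when the row begins; what a row does not reach is not made up. A row lasts 1/12 s, in which the tool goes at most 41.7 mm and 7.16 degrees, less where a joint would pass 70% of its speed; a pose out of reach is approached as far as the arm can. A call is refused whole if a number of a shift passes 41.7 or a number of a turn 0.125, either way. A call with a gripper value outside its range is refused whole. The fingers move at their own pace and stop on an object; "force" is the grip in N (left out, the last holds). Time passes only in rows, so rows that do not move let the fingers close. It gives the time, the measured TCP pose, the force and the opening at its end, in the units of the state.
- r.observe(): the state, without advancing time (a new reading comes with each control period).
- r.camera(name): name is "scene" or "top" or "wrist"; returns the picture (480x640x3 uint8, red, green, blue); there is no depth.
- r.calibration(name): a dict with "fov_y" (degrees; the focal length in pixels is half the picture's height over the tangent of half this angle, whatever the lens; pixels are square), "cx", "cy" (the principal point, pixels), "view" (4x4, takes a point from world to camera coordinates); the wrist camera has in their place "mount" (4x4, takes a point from camera to tool coordinates, whose origin is the TCP and whose axes are the tool frame's). Camera axes: x right, y up, looking along -z (the intrinsics and any distortion apply to the point x, -y, -z); pixel columns grow to the right and rows downward; lengths in mm; the calibration is good to about 2 mm. The wrist camera is an equidistant fisheye: a pixel r from the principal point sees the ray r / f radians off the axis. A picture is of the moment at which its call begins: read the wrist's pose just before it. calibration takes no time and is no camera call.
- r.job_done(): hands the job in, once; it reports no verdict.
The state is a dict: "t": time; "joint_positions": joint angles; "joint_vel": joint speeds; "tau": joint torques, N m; "ee_pos": TCP position; "tcp_rot": TCP orientation; "ft_force": force on the tool from outside, world axes, zero at the start; "ft_torque": the same for the moment, N m; "width": finger opening in mm.
Only numpy, scipy, OpenCV 4.12 (cv2) and the standard library are available. Lean on these libraries where they do the work, as an engineer would, in place of code of your own. Each camera call takes 0.05 s, during which the arm holds its last target. There are 200 camera calls.

## Task

One of the three sealed modules has a part loose inside. In the order red, yellow, blue, lift each module with a light grip (the housings are thin) well clear of the bench and shake it end to end - antenna end tipped about 30 degrees down, then antenna end about 30 degrees up - and stand each quiet one back where it was. Present the one that rattles: finish still gripping it, level and still, about 15 cm above the middle of the orange fault plate, with the two quiet modules standing in their old places and the other things on the bench left alone.

Things in the scene. Friction and masses are not known exactly. Their poses are not given: they have to be found in the camera images.
- case_red: sealed black module with a red sticker on top, 150 (x) x 50 (y) x 70 mm high, 0.24 to 0.72 kg, loose, standing on the bench. Origin: centre of the underside; z up; +x points to the antenna end, where two brass sockets stick out 9 mm; sticker at the -x end. Take it from above across its width at mid-length. Exactly one of the three, any colour, has a loose ball inside
- case_yellow: like case_red but with a yellow sticker. The loose part is a steel ball (0.12 kg, 34 mm) out of a tilt sensor: it rolls freely along the inside, 54 mm either side of the middle along the case's x, and rolls to the lower end when the case leans; it is still near that end just after the case is levelled smoothly. In the other two nothing moves
- case_blue: like case_red but with a blue sticker. A rattle is felt at the wrist: a knock, and with the case just level again, a moment about its y axis that differs by about 0.12 N m between after antenna end down and after antenna end up. The housings are thin: 30 to 45 N of grip is plenty, over 70 N on a finger crushes one
- fault_plate: flat orange square plate with a white centre, fixed to the bench beyond the modules, 130 x 130 x 6 mm; origin: centre of its underside, on the bench
- multimeter: yellow handheld multimeter lying flat, 150 x 80 x 36 mm with a 6 mm dial on top, loose; a bystander, origin at its underside's centre
- solder_reel: standing steel solder reel, 52 mm diameter, 38 mm high, loose; a bystander, origin at its underside's centre
- flux_bottle: amber flux bottle with white cap, 40 mm diameter, 90 mm high, loose; a bystander, origin at its underside's centre
- screwdriver: red-handled screwdriver lying flat, about 200 mm long, loose; a bystander, origin at its underside's centre
- test_board: green circuit board with chip and white connector, 90 x 60 mm, up to 16 mm high, loose; a bystander, origin at its underside's centre
- marker_pen: blue marker pen lying flat, 134 mm long, 14 mm thick, loose; a bystander, origin at its underside's centre
There are look-alikes about, which are no part of the job. Leave any brown or turquoise look-alike of the case_red alone.

How it is judged:
By the outcome, as a careful person would: the job done as asked, in the order asked, and still so for the second after the job is handed in, while the arm keeps its last pose, push and grip.
It also fails if it takes over 72 s, if anything falls off the work surface, if the arm or the gripper's body presses on something with over 40 N, if the wrist force passes 120 N, or if a joint passes its speed limit or range.

## Working session

There is one attempt and no reset: what is moved stays moved. The work goes in short steps, Python scripts to look and compute and a tool call to move; the robot and the scene stay as the last step left them, time stands still between calls to the robot, and variables do not carry over. Pictures are saved under pics/ and viewed, about 8 in all and at most 12, crops included, and the job is handed in when it is done.

Besides the shell and the picture viewer there is one more tool, called after "Emit:" as name(argument=value, ...) on one line, values as JSON. apply_moves: Moves the arm, as the interface text tells. Its arguments: {"type":"object","properties":{"jaw":{"type":"array"},"offset":{"type":"array"},"angular":{"type":"array"},"force":{"type":"number"}},"required":["jaw","offset","angular"]}

```bash
mkdir -p pics; ls; python3 - <<'E'
from station import r
import cv2,numpy as np
for n in("top","scene"):
    cv2.imwrite(f"pics/{n}0.png",r.camera(n)[:,:,::-1])
    c=r.calibration(n);print(n,{k:(np.round(v,4).tolist()) for k,v in c.items()})
s=r.observe();print({k:np.round(v,3).tolist() for k,v in s.items()})
print({k:np.round(v,4).tolist() for k,v in r.calibration("wrist").items()})
E
```

```text
pics
top {'fov_y': 49.9032, 'cx': 318.1326, 'cy': 242.3736, 'view': [[-0.002, -0.9999, 0.0129, -25.1285], [0.9979, -0.0011, 0.0653, -470.9391], [-0.0653, 0.013, 0.9978, -1157.6431], [0.0, 0.0, 0.0, 1.0]]}
scene {'fov_y': 49.2732, 'cx': 325.302, 'cy': 241.991, 'view': [[-0.8203, 0.5718, 0.0107, 403.8408], [-0.4098, -0.6008, 0.6864, 148.1429], [0.3989, 0.5587, 0.7271, -1683.2331], [0.0, 0.0, 0.0, 1.0]]}
{'t': 0.1, 'joint_positions': [-1.489, 0.343, 1.525, -0.0, 1.275, -0.146], 'joint_vel': [-0.002, -0.001, -0.003, -0.001, 0.002, -0.001], 'tau': [0.003, -43.445, -24.649, -0.0, 0.005, -0.0], 'ee_pos': [118.555, -511.087, 241.685], 'tcp_rot': [1.041, 1.309, -1.039], 'ft_force': [0.036, -0.081, -1.1], 'ft_torque': [0.016, 0.019, 0.002], 'width': 85.271}
{'fov_y': 65.7065, 'cx': 318.4755, 'cy': 239.8921, 'mount': [[0.0006, 0.2994, -0.9541, -130.4727], [0.0003, 0.9541, 0.2994, 76.8892], [1.0, -0.0004, 0.0005, -0.361], [0.0, 0.0, 0.0, 1.0]]}
```

View pics/top0.png

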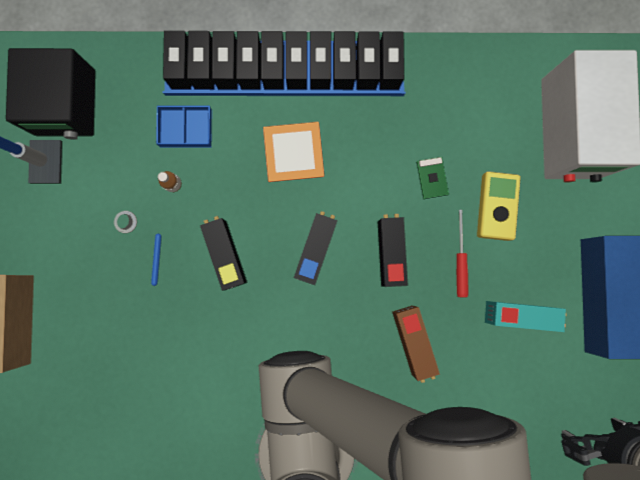

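View pics/scene0.png

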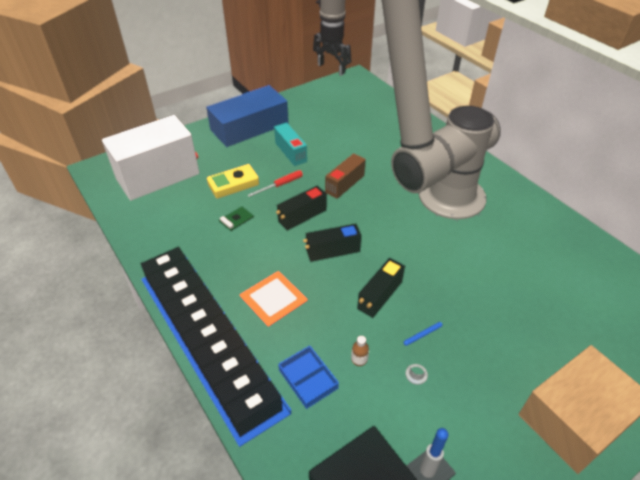

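Top view: red-stickered black case at about (393,251), blue (316,248), yellow (223,253), sockets at the top (+x world), plate at (294,152). The brown and turquoise cases are look-alikes. In the scene view all of them stand upright with the lanes between them free.

```bash
cat > h.py <<'E'
from station import r
import cv2,numpy as np
from scipy.spatial.transform import Rotation as R
def ray_top(name,px,z):
    c=r.calibration(name);f=240/np.tan(np.radians(c["fov_y"])/2);V=np.array(c["view"])
    px=np.atleast_2d(px).astype(float)
    d=np.c_[(px[:,0]-c["cx"])/f,-(px[:,1]-c["cy"])/f,-np.ones(len(px))]@V[:3,:3]
    C=-V[:3,:3].T@V[:3,3]
    return C+d*((z-C[2])/d[:,2])[:,None],C
def tool(yaw):  # fingers down, jaws along case y; choose by sign
    z=np.array([-np.sin(yaw),np.cos(yaw),0]);x=np.array([0,0,-1.]);return R.from_matrix(np.c_[x,np.cross(z,x),z])
def go(pos,yaw,tilt=0):
    """shift/turn still needed; tilt>0 = antenna end down"""
    s=r.observe();T=R.from_rotvec(s["tcp_rot"]);best=None
    for k in(0,np.pi):
        y=np.array([-np.sin(yaw),np.cos(yaw),0])
        w=(R.from_rotvec(tilt*y)*tool(yaw+k)*T.inv()).as_rotvec()
        if best is None or np.linalg.norm(w)<np.linalg.norm(best):best=w
    print("t",round(s["t"],2),"shift",np.round(np.array(pos)-s["ee_pos"],1),"turn",np.round(best,3),"pos",np.round(s["ee_pos"],1),"w",round(s["width"],1),
     "j",np.round(s["joint_positions"],2),"F",np.round(s["ft_force"],2),"M",np.round(s["ft_torque"],3))
    y=np.array([-np.sin(yaw),np.cos(yaw),0]);print("M_y case",round(float(np.dot(s["ft_torque"],y)),4))
E
python3 - <<'E'
from h import *
im=r.camera("top");hsv=cv2.cvtColor(im,cv2.COLOR_RGB2HSV)
for n,(u,v) in dict(red=(393,251),yellow=(223,253),blue=(316,248)).items():
    m=np.zeros(im.shape[:2],np.uint8);g=im.astype(int)
    dark=(g.max(2)<75)&(g[:,:,1]-g[:,:,0]<25)
    roi=np.zeros_like(dark);roi[v-50:v+50,u-38:u+38]=1
    m=(dark&roi).astype(np.uint8);_,lab,st,_=cv2.connectedComponentsWithStats(m)
    i=1+np.argmax(st[1:,4]);p=np.argwhere(lab==i)[:,::-1]
    P,C=ray_top("top",p,70);rc=cv2.minAreaRect(P[:,:2].astype(np.float32))
    b=cv2.boxPoints(rc);e=[b[1]-b[0],b[2]-b[1]];L=max(e,key=np.linalg.norm);L=L/np.linalg.norm(L);L=L*np.sign(L[0])
    W=np.array([-L[1],L[0]]);cen=np.array(rc[0]);raw=cen.copy();k=70/C[2]
    for a,h in((L,75),(W,25)):
        c=(C[:2]-cen)@a;cen=cen-a*np.sign(c)*max(0,abs(c)-h)*k/2
    print(n,"raw",raw.round(1),"dims",np.round(rc[1],1),"cen",cen.round(1),"yaw",round(np.arctan2(L[1],L[0]),3))
w=((hsv[:,:,0]>8)&(hsv[:,:,0]<22)&(hsv[:,:,1]>150)&(hsv[:,:,2]>150)).astype(np.uint8)
w[:110]=0;w[190:]=0;w[:,:255]=0;w[:,335:]=0
P,_=ray_top("top",np.argwhere(w)[:,::-1],6);rc=cv2.minAreaRect(P[:,:2].astype(np.float32));print("plate",rc)
s=r.observe();print(R.from_rotvec(s["tcp_rot"]).as_matrix().round(2),C)
E
```

```text
red raw [ 447.3 -185.2] dims [148.7  57.5] cen [ 447.5 -189.7] yaw 0.048
yellow raw [443.6 179.8] dims [149.9  56.3] cen [443.2 184. ] yaw 0.331
blue raw [453.7 -18.7] dims [ 47.5 147.1] cen [453.7 -18.7] yaw -0.342
plate ((682.9495849609375, 31.267955780029297), (128.5846405029297, 127.36365509033203), 5.524959564208984)
[[-0.    0.97  0.23]
 [ 0.    0.23 -0.97]
 [-1.    0.   -0.  ]] [ 394.28307332  -10.65793523 1186.1618512 ]
```

Emit:
apply_moves(jaw=[1,1,1,1,1], offset=[[28,27,0],[28,27,0],[28,27,0],[28,27,0],[28,27,0]], angular=[[0,0,-0.015],[0,0,-0.015],[0,0,-0.015],[0,0,-0.015],[0,0,-0.015]], force=40)

```text
t: 0.57
ee_pos: [257.0, -375.5, 239.4]
tcp_rot: [1.108, 1.274, -1.108]
ft_force: [0.5, -0.5, -0.5]
width: 85.6
```

Emit:
apply_moves(jaw=[1,1,1,1,1], offset=[[28,27,0],[28,27,0],[28,27,0],[28,27,0],[28,27,0]], angular=[[0,0,-0.015],[0,0,-0.015],[0,0,-0.015],[0,0,-0.015],[0,0,-0.015]])

```text
t: 0.98
ee_pos: [401.5, -232.0, 239.0]
tcp_rot: [1.168, 1.239, -1.168]
ft_force: [1.0, -0.8, 0.7]
width: 85.6
```

```bash
python3 -c "
from h import *
go([447.5,-189.7,220],.048)"
```

```text
t 0.98 shift [ 46.   42.3 -19. ] turn [-0.003 -0.002 -0.008] pos [ 401.5 -232.   239. ] w 85.6 j [-0.69  0.23  1.69  0.    1.22  0.82] F [ 1.   -0.8   0.71] M [-0.037 -0.033 -0.003]
M_y case -0.0308
```

Emit:
apply_moves(jaw=[1,1,1], offset=[[25,23,-10],[20,19,-9],[0,0,0]], angular=[[0,0,-0.008],[0,0,0],[0,0,0]])

```text
t: 1.23
ee_pos: [452.2, -182.4, 219.5]
tcp_rot: [1.173, 1.236, -1.168]
ft_force: [0.4, 1.6, -0.2]
width: 85.4
```

```bash
cat >> h.py <<'E'
def look(name,pos,yaw):
    """wrist picture with the case's expected top rectangle drawn"""
    s=r.observe();im=r.camera("wrist");c=r.calibration("wrist");M=np.array(c["mount"]);T=R.from_rotvec(s["tcp_rot"]).as_matrix()
    f=240/np.tan(np.radians(c["fov_y"])/2)
    L=np.array([np.cos(yaw),np.sin(yaw),0]);W=np.array([-L[1],L[0],0]);o=np.array([pos[0],pos[1],70.])
    Q=[]
    for a,b in((75,25),(75,-25),(-75,-25),(-75,25)):
        p=M[:3,:3].T@(T.T@(o+a*L+b*W-s["ee_pos"])-M[:3,3]);th=np.arctan2(np.hypot(p[0],p[1]),-p[2]);q=np.array([p[0],-p[1]])/np.hypot(p[0],p[1])*th*f
        Q.append(q+[c["cx"],c["cy"]])
    o=im[:,:,::-1].copy();cv2.polylines(o,[np.int32(Q)],True,(255,255,0),1);cv2.imwrite(f"pics/{name}.png",o)
E
python3 -c "
from h import *
look('w_red',[447.5,-189.7],.048)
go([447.5,-189.7,32],.048)"
```

```text
t 1.28 shift [  -3.6   -6.  -188. ] turn [-0.003 -0.001 -0.005] pos [ 451.1 -183.7  220. ] w 85.6 j [-0.55  0.29  1.66  0.    1.19  0.97] F [-0.05 -0.64 -0.6 ] M [-0.045 -0.011  0.036]
M_y case -0.0091
```

View pics/w_red.png

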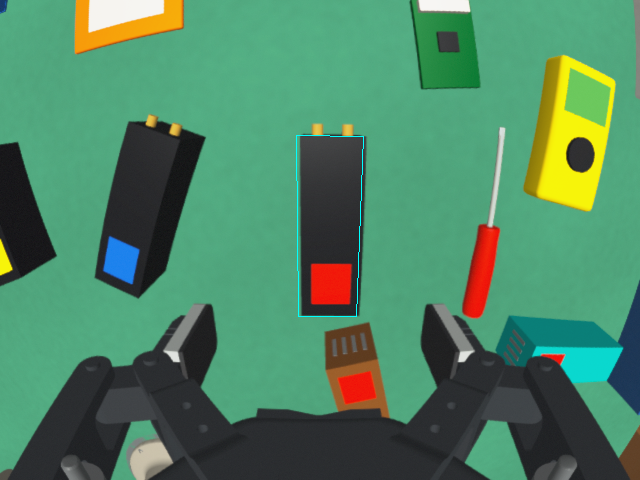

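The predicted rectangle matches the red case's top to within 1–2 mm (corners 297–363, 136–316). Its yaw is nearer 0.035. Going down.

Emit:
apply_moves(jaw=[1,1,1,1,1], offset=[[-3,-6,-30],[0,-1,-38],[0,0,-38],[0,0,-36],[0,0,-28]], angular=[[0,0,-0.018],[0,0,0],[0,0,0],[0,0,0],[0,0,0]])

```text
t: 1.7
ee_pos: [450.4, -196.0, 52.5]
tcp_rot: [1.183, 1.207, -1.176]
ft_force: [-0.3, -0.1, -0.7]
width: 85.5
```

```bash
python3 -c "
from h import *
go([447.5,-190.5,32],.035)"
```

```text
t 1.7 shift [ -2.9   5.5 -20.5] turn [ 0.01   0.016 -0.001] pos [ 450.4 -196.    52.5] w 85.5 j [-0.57  0.52  1.86  0.    0.74  0.97] F [-0.29 -0.13 -0.68] M [ 0.013  0.063 -0.003]
M_y case 0.0626
```

Emit:
apply_moves(jaw=[1,1,1], offset=[[-3,5.5,-14],[0,0,-7],[0,0,0]], angular=[[0.01,0.016,0],[0,0,0],[0,0,0]])

```text
t: 1.95
ee_pos: [442.1, -191.4, 25.4]
tcp_rot: [1.184, 1.236, -1.19]
ft_force: [0.1, 0.1, 0.6]
width: 85.7
```

```bash
python3 -c "
from h import *
go([447.5,-190.5,32],.035)"
```

```text
t 1.95 shift [5.4 0.9 6.6] turn [-0.006 -0.011  0.002] pos [ 442.1 -191.4   25.4] w 85.7 j [-0.57  0.57  1.88 -0.    0.71  0.97] F [0.08 0.13 0.56] M [ 0.002  0.057 -0.005]
M_y case 0.0571
```

Emit:
apply_moves(jaw=[1,1], offset=[[5,1,6],[0,0,0]], angular=[[-0.006,-0.011,0],[0,0,0]])

```text
t: 2.12
ee_pos: [447.6, -192.0, 32.9]
tcp_rot: [1.186, 1.22, -1.185]
ft_force: [0.9, 0.2, -0.7]
width: 85.6
```

Emit:
apply_moves(jaw=[0.65,0.6,0.5,0.4,0.4], offset=[[0,0,0],[0,0,0],[0,0,0],[0,0,0],[0,0,0]], angular=[[0,0,0],[0,0,0],[0,0,0],[0,0,0],[0,0,0]], force=40)

```text
t: 2.53
ee_pos: [449.9, -193.5, 37.5]
tcp_rot: [1.186, 1.211, -1.182]
ft_force: [-0.5, -0.1, -5.1]
width: 49.8
```

```bash
python3 -c "
from h import *
go([447.5,-190.5,32],.035)"
```

```text
t 2.53 shift [-2.4  3.  -5.5] turn [0.007 0.01  0.003] pos [ 449.9 -193.5   37.5] w 49.8 j [-0.56  0.55  1.87 -0.    0.71  0.98] F [-0.51 -0.07 -5.14] M [ 0.007  0.059 -0.052]
M_y case 0.0587
```

Emit:
apply_moves(jaw=[0.4,0.4,0.4,0.4,0.4], offset=[[0,0,20],[0,0,32],[0,0,36],[0,0,36],[0,0,20]], angular=[[0,0,0],[0,0,0],[0,0,0],[0,0,0],[0,0,0]])

```text
t: 2.95
ee_pos: [442.8, -189.1, 178.5]
tcp_rot: [1.185, 1.235, -1.19]
ft_force: [1.3, 0.2, -5.8]
width: 49.5
```

Emit:
apply_moves(jaw=[0.4,0.4,0.4], offset=[[0,0,0],[0,0,0],[0,0,0]], angular=[[0,0,0],[0,0,0],[0,0,0]])

```text
t: 3.2
ee_pos: [443.5, -189.4, 180.5]
tcp_rot: [1.185, 1.229, -1.188]
ft_force: [-0.8, -0.4, -6.7]
width: 49.8
```

```bash
python3 -c "
from h import *
go([447.5,-190.5,190],.035)"
```

```text
t 3.2 shift [ 4.  -1.1  9.5] turn [-0.002 -0.005  0.003] pos [ 443.5 -189.4  180.5] w 49.8 j [-0.56  0.33  1.73 -0.    1.09  0.98] F [-0.81 -0.35 -6.7 ] M [-0.009 -0.032  0.02 ]
M_y case -0.0315
```

Emit:
apply_moves(jaw=[0.4,0.4,0.4,0.4,0.4], offset=[[4,0,10],[0,0,0],[0,0,0],[0,0,0],[0,0,0]], angular=[[-0.004,0.11,0],[-0.004,0.11,0],[-0.004,0.11,0],[-0.004,0.11,0],[-0.004,0.11,0]])

```text
t: 3.62
ee_pos: [440.1, -187.1, 182.2]
tcp_rot: [0.849, 1.636, -1.608]
ft_force: [-1.3, -0.7, -6.8]
width: 49.6
```

Emit:
apply_moves(jaw=[0.4,0.4,0.4,0.4,0.4], offset=[[0,0,0],[0,0,0],[0,0,0],[0,0,0],[0,0,0]], angular=[[0,0,0],[0,0,0],[0,0,0],[0,0,0],[0,0,0]])

```text
t: 4.03
ee_pos: [439.5, -185.4, 171.1]
tcp_rot: [0.845, 1.651, -1.606]
ft_force: [-1.1, 0.1, -5.4]
width: 49.6
```

```bash
python3 -c "
from h import *
go([447.5,-190.5,190],.035)"
```

```text
t 4.03 shift [ 8.  -5.1 18.9] turn [ 0.007 -0.597  0.003] pos [ 439.5 -185.4  171.1] w 49.6 j [-0.41  0.65  1.36 -0.23  1.68  1.17] F [-1.11  0.07 -5.39] M [ 0.013 -0.801  0.021]
M_y case -0.8011
```

Emit:
apply_moves(jaw=[0.4,0.4,0.4,0.4,0.4], offset=[[5,-3,12],[3,-2,4],[0,0,0],[0,0,0],[0,0,0]], angular=[[0.005,-0.125,0],[0.005,-0.125,0],[0,-0.12,0],[0,-0.11,0],[0,-0.08,0]])

```text
t: 4.45
ee_pos: [447.1, -191.0, 186.8]
tcp_rot: [1.176, 1.24, -1.197]
ft_force: [-0.3, -0.5, -5.7]
width: 49.2
```

```bash
python3 -c "
from h import *
go([447.5,-190.5,190],.035)"
```

```text
t 4.45 shift [0.4 0.5 3.2] turn [-0.001 -0.018  0.   ] pos [ 447.1 -191.   186.8] w 49.2 j [-0.56  0.34  1.7  -0.01  1.12  0.98] F [-0.27 -0.51 -5.74] M [ 0.053  0.051 -0.01 ]
M_y case 0.0488
```

```bash
cat >> h.py <<'E'
def feel(yaw,n=8):
    y=np.array([-np.sin(yaw),np.cos(yaw),0]);A=[]
    for i in range(n):
        r.camera("wrist");s=r.observe();x=R.from_rotvec(s["tcp_rot"]).as_matrix()[:,0]
        t=np.arcsin(np.clip(-x@np.array([np.cos(yaw),np.sin(yaw),0]),-1,1))  # antenna down +
        m=np.dot(s["ft_torque"],y);A.append((t,m,m+1.34*t,s["ft_force"][2]))
    A=np.array(A);print("tilt,My,My+1.34t,Fz mean",A.mean(0).round(4),"std",A.std(0).round(4));print(A[:,2].round(3))
E
python3 -c "
from h import *
feel(.035)
go([447.5,-190.5,190],.035)"
```

```text
tilt,My,My+1.34t,Fz mean [ 0.0251  0.0653  0.099  -5.8544] std [0.0036 0.1606 0.1559 0.3108]
[0.507 0.075 0.068 0.018 0.024 0.05  0.037 0.012]
t 4.85 shift [-1.2  0.3  5.4] turn [-0.004 -0.028 -0.001] pos [ 448.7 -190.8  184.6] w 49.5 j [-0.55  0.35  1.69 -0.01  1.13  0.99] F [-0.31  0.3  -5.6 ] M [-0.044 -0.026 -0.073]
M_y case -0.0247
```

Emit:
apply_moves(jaw=[0.4,0.4,0.4,0.4,0.4], offset=[[0,0,8],[0,0,3],[0,0,3],[0,0,0],[0,0,0]], angular=[[0.003,-0.11,0],[0.003,-0.12,0],[0.003,-0.12,0],[0.003,-0.1,0],[0.003,-0.06,0]])

```text
t: 5.27
ee_pos: [453.2, -190.6, 196.6]
tcp_rot: [1.376, 0.864, -0.806]
ft_force: [-0.1, 1.5, -6.5]
width: 49.5
```

```bash
python3 -c "
from h import *
feel(.035,4)
go([447.5,-190.5,190],.035)"
```

```text
tilt,My,My+1.34t,Fz mean [-0.4897  0.6206 -0.0356 -5.9542] std [0.0026 0.1013 0.0983 1.1265]
[ 0.118 -0.155 -0.048 -0.057]
t 5.47 shift [-6.5  0.7 -6.9] turn [-0.016  0.488 -0.01 ] pos [ 454.  -191.2  196.9] w 49.5 j [-0.77  0.16  2.03  0.57  0.68  0.35] F [ 0.78 -0.38 -5.78] M [-0.064  0.595 -0.025]
M_y case 0.5971
```

Emit:
apply_moves(jaw=[0.4,0.4,0.4], offset=[[0,0,0],[0,0,0],[0,0,0]], angular=[[0,-0.04,0],[0,0,0],[0,0,0]])

```text
t: 5.72
ee_pos: [456.7, -191.7, 197.5]
tcp_rot: [1.384, 0.843, -0.779]
ft_force: [-0.3, -0.9, -5.6]
width: 49.6
```

Emit:
apply_moves(jaw=[0.4,0.4,0.4,0.4,0.4], offset=[[-4,0,-4],[-3,0,-3],[0,0,0],[0,0,0],[0,0,0]], angular=[[-0.006,0.11,0],[-0.006,0.12,0],[-0.006,0.12,0],[-0.004,0.11,0],[0,0.075,0]])

```text
t: 6.13
ee_pos: [450.7, -194.2, 193.1]
tcp_rot: [1.165, 1.226, -1.191]
ft_force: [0.4, 1.4, -6.9]
width: 49.5
```

```bash
python3 -c "
from h import *
feel(.035,8)
go([447.5,-190.5,190],.035)"
```

```text
tilt,My,My+1.34t,Fz mean [ 4.1000e-03 -1.1130e-01 -1.0580e-01 -6.0996e+00] std [0.0024 0.1738 0.1706 0.3667]
[-0.544 -0.102  0.02  -0.02  -0.087  0.01  -0.051 -0.072]
t 6.53 shift [-0.8  2.7 -1.8] turn [ 0.007 -0.003 -0.007] pos [ 448.3 -193.2  191.8] w 49.7 j [-0.56  0.32  1.7  -0.01  1.12  0.97] F [ 0.2   0.11 -6.43] M [-0.03  -0.077  0.009]
M_y case -0.0762
```

Emit:
apply_moves(jaw=[0.4,0.4], offset=[[0,2,0],[0,0,0]], angular=[[0.006,-0.05,0],[0,0,0]])

```text
t: 6.7
ee_pos: [447.4, -191.5, 192.0]
tcp_rot: [1.202, 1.19, -1.145]
ft_force: [-0.6, -0.2, -6.8]
width: 49.2
```

```bash
python3 -c "
from h import *
feel(.035,20)"
```

```text
tilt,My,My+1.34t,Fz mean [-4.810e-02 -4.800e-03 -6.920e-02 -5.827e+00] std [1.000e-04 3.300e-02 3.300e-02 6.287e-01]
[ 0.003 -0.061 -0.081 -0.01  -0.067 -0.096 -0.046 -0.135 -0.105 -0.102
 -0.086 -0.026 -0.089 -0.04  -0.075 -0.072 -0.047 -0.074 -0.076 -0.1  ]
```

Emit:
apply_moves(jaw=[0.4,0.4,0.4,0.4], offset=[[0,0,0],[0,0,0],[0,0,0],[0,0,0]], angular=[[0,0.05,0],[0,0.05,0],[0,0,0],[0,0,0]])

```text
t: 8.03
ee_pos: [448.7, -191.9, 192.1]
tcp_rot: [1.153, 1.267, -1.219]
ft_force: [0.0, -0.4, -5.5]
width: 49.8
```

```bash
python3 -c "
from h import *
feel(.035,20)"
```

```text
tilt,My,My+1.34t,Fz mean [ 0.0543 -0.1122 -0.0394 -5.8816] std [0.0004 0.0625 0.0626 0.3777]
[-0.113 -0.081 -0.004 -0.039 -0.079 -0.026 -0.068 -0.043 -0.06  -0.038
 -0.03   0.015 -0.033 -0.037 -0.001 -0.018  0.034  0.029  0.053 -0.248]
```

```bash
python3 -c "
from h import *
feel(.035,16)
go([447.5,-190.5,190],.035)"
```

```text
tilt,My,My+1.34t,Fz mean [ 0.0546 -0.0342  0.039  -6.1305] std [0.     0.0396 0.0396 0.7481]
[ 0.043  0.08   0.064 -0.021 -0.031  0.02   0.099  0.056 -0.005  0.018
  0.08   0.108  0.012  0.022  0.031  0.047]
t 9.83 shift [-0.9  1.4 -2.4] turn [ 0.002 -0.055 -0.005] pos [ 448.4 -191.9  192.4] w 49.6 j [-0.54  0.35  1.66 -0.03  1.18  1.  ] F [-0.13  0.54 -6.59] M [ 0.003 -0.026  0.039]
M_y case -0.0259
```

Red shows a ball: the moment shifts from −0.07 to +0.04 N m, with a slow ramp and then a knock. The task still asks for all three to be shaken, so I stand red back where it was for now and test yellow and blue.

Emit:
apply_moves(jaw=[0.4,0.4,0.4,0.4,0.4], offset=[[1,0,-20],[0,0,-34],[0,0,-36],[0,0,-30],[0,0,-14]], angular=[[0,-0.055,-0.005],[0,0,0],[0,0,0],[0,0,0],[0,0,0]])

```text
t: 10.25
ee_pos: [453.0, -194.2, 59.7]
tcp_rot: [1.183, 1.205, -1.177]
ft_force: [-0.4, 0.1, -7.0]
width: 49.7
```

```bash
python3 -c "
from h import *
r.camera('wrist')
go([449.7,-191.5,40],.035)"
```

```text
t 10.3 shift [ -2.3   2.1 -18.1] turn [0.009 0.014 0.   ] pos [ 452.  -193.6   58.1] w 49.7 j [-0.56  0.51  1.85 -0.    0.76  0.98] F [-1.1   0.46 -8.83] M [ 0.087  0.217 -0.007]
M_y case 0.214
```

Emit:
apply_moves(jaw=[0.4,0.4,0.4], offset=[[-2,2,-10],[0,0,-6],[0,0,0]], angular=[[0.009,0.014,0],[0,0,0],[0,0,0]])

```text
t: 10.55
ee_pos: [450.3, -191.9, 41.4]
tcp_rot: [1.183, 1.227, -1.184]
ft_force: [0.1, 0.4, -5.9]
width: 49.8
```

```bash
python3 -c "
from h import *
r.camera('wrist');r.camera('wrist')
go([449.7,-191.5,37],.035)"
```

```text
t 10.65 shift [-1.1  0.7 -5.4] turn [ 0. -0.  0.] pos [ 450.8 -192.2   42.4] w 49.5 j [-0.56  0.54  1.86 -0.    0.74  0.98] F [-0.39 -0.48 -6.48] M [ 0.016  0.011 -0.049]
M_y case 0.0105
```

Emit:
apply_moves(jaw=[0.4,0.4,0.4], offset=[[-1,0.5,-4],[0,0,-1],[0,0,-1]], angular=[[0,0,0],[0,0,0],[0,0,0]])

```text
t: 10.9
ee_pos: [451.6, -192.7, 38.8]
tcp_rot: [1.183, 1.219, -1.181]
ft_force: [0.0, 0.9, -5.3]
width: 49.7
```

```bash
python3 -c "
from h import *
r.camera('wrist');r.camera('wrist')
go([449.7,-191.5,37],.035)"
```

```text
t 11.0 shift [-1.5  1.  -1.5] turn [ 0.003  0.004 -0.   ] pos [ 451.2 -192.5   38.5] w 49.8 j [-0.56  0.55  1.86 -0.    0.73  0.98] F [ 0.64 -0.56 -5.65] M [-0.025  0.116  0.003]
M_y case 0.1168
```

Emit:
apply_moves(jaw=[0.4,0.4,0.4], offset=[[-1.5,1,-2],[0,0,-1],[0,0,-1]], angular=[[0.003,0.004,0],[0,0,0],[0,0,0]])

```text
t: 11.25
ee_pos: [450.4, -192.0, 37.2]
tcp_rot: [1.183, 1.222, -1.182]
ft_force: [-2.6, 2.1, 6.6]
width: 49.6
```

```bash
python3 -c "
from h import *
r.camera('wrist');r.camera('wrist')
go([449.7,-191.5,36],.035)"
```

```text
t 11.35 shift [-0.7  0.5 -1.2] turn [ 0.002  0.003 -0.   ] pos [ 450.4 -192.    37.2] w 49.5 j [-0.56  0.55  1.86  0.    0.72  0.98] F [-4.18  1.68  5.71] M [0.207 0.247 0.056]
M_y case 0.2392
```

Emit:
apply_moves(jaw=[0.7,1,1,1], offset=[[0,0,0],[0,0,0],[0,0,0],[0,0,10]], angular=[[0,0,0],[0,0,0],[0,0,0],[0,0,0]])

```text
t: 11.68
ee_pos: [451.2, -192.5, 48.3]
tcp_rot: [1.183, 1.22, -1.181]
ft_force: [-0.9, -0.3, 0.1]
width: 85.5
```

Emit:
apply_moves(jaw=[1,1,1,1,1], offset=[[0,0,36],[0,0,40],[0,0,40],[0,0,30],[0,30,15]], angular=[[0,0,0],[0,0,0],[0,0,0],[0,0,0],[0,0,0.02]])

```text
t: 12.1
ee_pos: [449.4, -164.1, 217.2]
tcp_rot: [1.17, 1.23, -1.171]
ft_force: [1.1, 0.2, 0.3]
width: 85.2
```

```bash
python3 -c "
from h import *
go([443.2,184,215],.331)"
```

```text
t 12.1 shift [ -6.2 348.1  -2.2] turn [0.002 0.003 0.28 ] pos [ 449.4 -164.1  217.2] w 85.2 j [-0.51  0.28  1.69 -0.    1.17  1.01] F [1.15 0.2  0.32] M [-0.05  -0.078 -0.026]
M_y case -0.0576
```

Emit:
apply_moves(jaw=[1,1,1,1,1], offset=[[0,39,0],[0,39,0],[0,39,0],[0,39,0],[0,39,0]], angular=[[0,0,0.031],[0,0,0.031],[0,0,0.031],[0,0,0.031],[0,0,0.031]])

```text
t: 12.52
ee_pos: [451.4, 33.6, 228.8]
tcp_rot: [1.062, 1.276, -1.047]
ft_force: [1.1, -0.8, -0.4]
width: 85.6
```

Emit:
apply_moves(jaw=[1,1,1,1,1], offset=[[-1,39,0],[-1,39,0],[-1,39,0],[0,28,0],[0,0,0]], angular=[[0,0,0.031],[0,0,0.031],[0,0,0.031],[0,0,0.025],[0,0,0]])

```text
t: 12.93
ee_pos: [446.0, 191.8, 234.4]
tcp_rot: [0.97, 1.322, -0.941]
ft_force: [-0.0, -0.8, 0.1]
width: 85.2
```

```bash
python3 -c "
from h import *
r.camera('wrist')
look('w_yel',[443.2,184],.331)
go([443.2,184,215],.331)"
```

```text
t 13.03 shift [ -3.1  -4.4 -19.1] turn [ 0.003  0.031 -0.001] pos [446.3 188.4 234.1] w 85.1 j [ 0.25  0.26  1.67 -0.01  1.19  1.49] F [ 0.49 -0.54 -0.06] M [ 0.015  0.036 -0.014]
M_y case 0.0294
```

View pics/w_yel.png

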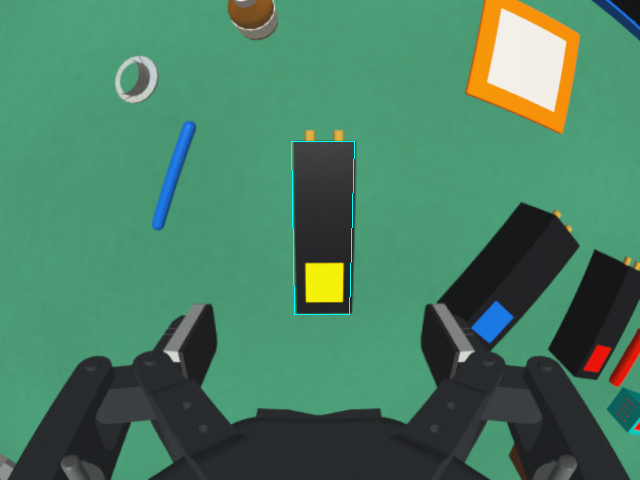

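The overlay sits on yellow's top face (293–354, 142–313), so the pose is right. Going down.

Emit:
apply_moves(jaw=[1,1,1,1,1], offset=[[-3,-4,-30],[0,0,-38],[0,0,-38],[0,0,-38],[0,0,-28]], angular=[[0.003,0.031,0],[0,0,0],[0,0,0],[0,0,0],[0,0,0]])

```text
t: 13.45
ee_pos: [449.1, 179.5, 66.5]
tcp_rot: [0.977, 1.33, -0.952]
ft_force: [-0.1, -0.3, 0.1]
width: 85.2
```

```bash
python3 -c "
from h import *
r.camera('wrist');r.camera('wrist')
go([443.2,184,34],.331)"
```

```text
t 13.55 shift [ -3.8   5.  -31. ] turn [-0.002  0.014  0.006] pos [447. 179.  65.] w 85.3 j [ 0.22  0.49  1.87 -0.    0.77  1.47] F [-0.62  0.36  0.68] M [ 0.026  0.026 -0.01 ]
M_y case 0.016
```

Emit:
apply_moves(jaw=[1,1,1], offset=[[-3,5,-18],[0,0,-10],[0,0,0]], angular=[[-0.002,0.014,0.006],[0,0,0],[0,0,0]])

```text
t: 13.8
ee_pos: [447.1, 181.7, 40.1]
tcp_rot: [0.967, 1.343, -0.963]
ft_force: [-0.0, -0.4, 0.2]
width: 85.7
```

```bash
python3 -c "
from h import *
r.camera('wrist');r.camera('wrist')
go([443.2,184,34],.331)"
```

```text
t 13.9 shift [-4.6  1.9 -7.3] turn [-0.001  0.006  0.004] pos [447.8 182.1  41.3] w 85.3 j [ 0.23  0.53  1.88 -0.    0.72  1.47] F [ 0.62 -0.38  0.95] M [-0.004  0.029 -0.044]
M_y case 0.0282
```

Emit:
apply_moves(jaw=[1,0.7], offset=[[-4.5,2,-7],[-1,0,-1]], angular=[[-0.001,0.006,0.004],[0,0,0]])

```text
t: 14.07
ee_pos: [444.0, 184.1, 35.8]
tcp_rot: [0.966, 1.344, -0.959]
ft_force: [0.1, 0.2, 0.4]
width: 75.6
```

Emit:
apply_moves(jaw=[0.4,0.4,0.4], offset=[[0,0,0],[0,0,0],[0,0,0]], angular=[[0,0,0],[0,0,0],[0,0,0]], force=40)

```text
t: 14.32
ee_pos: [444.4, 184.3, 37.3]
tcp_rot: [0.966, 1.342, -0.957]
ft_force: [0.0, -0.7, -5.0]
width: 49.9
```

```bash
python3 -c "
from h import *
r.camera('wrist');r.camera('wrist')
go([443.2,184,34],.331)"
```

```text
t 14.42 shift [-1.1 -0.3 -3.1] turn [-0.001  0.007  0.   ] pos [444.3 184.3  37.1] w 49.3 j [ 0.23  0.54  1.89 -0.    0.7   1.47] F [-0.81 -0.49  2.51] M [-0.019  0.139  0.028]
M_y case 0.138
```

Emit:
apply_moves(jaw=[0.4,0.4,0.4,0.4,0.4], offset=[[0,0,20],[0,0,32],[0,0,38],[0,0,38],[0,0,26]], angular=[[0,0,0],[0,0,0],[0,0,0],[0,0,0],[0,0,0]])

```text
t: 14.83
ee_pos: [435.9, 182.5, 187.9]
tcp_rot: [0.953, 1.359, -0.975]
ft_force: [0.5, 0.5, -4.9]
width: 49.4
```

Emit:
apply_moves(jaw=[0.4,0.4,0.4,0.4,0.4], offset=[[0,0,8],[0,0,3],[0,0,3],[0,0,0],[0,0,0]], angular=[[-0.033,0.095,0],[-0.036,0.105,0],[-0.036,0.105,0],[-0.033,0.095,0],[-0.023,0.066,0]])

```text
t: 15.25
ee_pos: [435.4, 183.1, 211.7]
tcp_rot: [0.621, 1.632, -1.343]
ft_force: [0.3, 0.3, -6.0]
width: 49.6
```

```bash
python3 -c "
from h import *
feel(.331,8)
go([444.3,184.3,190],.331)"
```

```text
tilt,My,My+1.34t,Fz mean [ 0.5104 -0.7115 -0.0276 -5.5207] std [0.0036 0.1493 0.1446 0.9077]
[-0.367 -0.151  0.023  0.059  0.056  0.052  0.055  0.052]
t 15.65 shift [  9.9   1.6 -22.7] turn [ 0.165 -0.48   0.001] pos [434.4 182.7 212.7] w 49.6 j [ 0.26  0.57  1.35 -0.04  1.73  1.5 ] F [-0.92  0.28 -6.04] M [ 0.235 -0.583 -0.015]
M_y case -0.628
```

Emit:
apply_moves(jaw=[0.4,0.4,0.4,0.4,0.4], offset=[[5,1,-8],[4,0,-5],[0,0,0],[0,0,0],[0,0,0]], angular=[[0.03,-0.085,0],[0.035,-0.105,0],[0.035,-0.1,0],[0.03,-0.085,0],[0.016,-0.045,0]])

```text
t: 16.07
ee_pos: [443.0, 183.5, 200.2]
tcp_rot: [0.939, 1.373, -0.993]
ft_force: [-0.8, -0.7, -4.0]
width: 49.7
```

```bash
python3 -c "
from h import *
feel(.331,18)
go([444.3,184.3,190],.331)"
```

```text
tilt,My,My+1.34t,Fz mean [ 0.0466 -0.0343  0.0281 -5.0487] std [0.0016 0.0979 0.0958 0.3475]
[ 0.406  0.079  0.01  -0.015 -0.065 -0.012 -0.005  0.012 -0.01   0.
  0.008  0.008 -0.005  0.019  0.043 -0.005  0.014  0.021]
t 16.97 shift [-0.2  0.4 -9.1] turn [ 0.014 -0.044  0.001] pos [444.5 183.9 199.1] w 49.4 j [ 0.23  0.33  1.67 -0.    1.19  1.48] F [ 0.19  0.54 -5.91] M [ 0.004 -0.042  0.006]
M_y case -0.0412
```

Emit:
apply_moves(jaw=[0.4,0.4,0.4,0.4,0.4], offset=[[0,0,0],[0,0,0],[0,0,0],[0,0,0],[0,0,0]], angular=[[0.036,-0.106,0],[0.038,-0.112,0],[0.038,-0.112,0],[0.037,-0.108,0],[0.026,-0.08,0]])

```text
t: 17.38
ee_pos: [446.9, 183.9, 199.8]
tcp_rot: [1.231, 1.015, -0.565]
ft_force: [-1.2, 0.9, -6.7]
width: 49.8
```

```bash
python3 -c "
from h import *
feel(.331,8)
go([444.3,184.3,190],.331)"
```

```text
tilt,My,My+1.34t,Fz mean [-0.5148  0.7328  0.0429 -5.7309] std [0.0024 0.182  0.1802 1.1587]
[ 0.502  0.095 -0.081 -0.057 -0.035 -0.046 -0.016 -0.018]
t 17.78 shift [ -5.2  -0.4 -10.2] turn [-0.165  0.489  0.001] pos [449.5 184.7 200.2] w 49.6 j [0.19 0.1  2.11 0.16 0.43 1.3 ] F [ 0.01  0.58 -5.71] M [-0.228  0.634 -0.021]
M_y case 0.6735
```

Tilt −0.52 rad. Back to about −0.05 and feel.

Emit:
apply_moves(jaw=[0.4,0.4,0.4,0.4,0.4], offset=[[-3,0,-6],[-2,0,-4],[0,0,0],[0,0,0],[0,0,0]], angular=[[-0.03,0.085,0],[-0.035,0.105,0],[-0.035,0.105,0],[-0.03,0.085,0],[-0.016,0.045,0]])

```text
t: 18.2
ee_pos: [445.2, 184.0, 190.7]
tcp_rot: [0.986, 1.314, -0.933]
ft_force: [0.5, 0.8, -4.8]
width: 49.7
```

```bash
python3 -c "
from h import *
feel(.331,16)
go([444.3,184.3,190],.331)"
```

```text
tilt,My,My+1.34t,Fz mean [-0.0478  0.0279 -0.0361 -5.4357] std [0.0008 0.1205 0.1196 0.5117]
[-0.481 -0.061  0.027  0.003  0.058 -0.087 -0.03  -0.029  0.016 -0.014
 -0.019  0.009  0.013  0.017  0.007 -0.006]
t 19.0 shift [ 1.3  0.7 -0.2] turn [-0.01   0.047  0.002] pos [443.  183.6 190.2] w 49.6 j [ 0.23  0.29  1.76 -0.    1.04  1.48] F [ 1.03 -1.12 -5.65] M [0.039 0.074 0.013]
M_y case 0.0575
```

Yellow is quiet (about 0.00 N m difference). Standing it back.

Emit:
apply_moves(jaw=[0.4,0.4,0.4,0.4,0.4], offset=[[1,1,-20],[0,0,-36],[0,0,-38],[0,0,-32],[0,0,-15]], angular=[[-0.01,0.047,0],[0,0,0],[0,0,0],[0,0,0],[0,0,0]])

```text
t: 19.42
ee_pos: [449.2, 186.0, 50.5]
tcp_rot: [0.973, 1.335, -0.951]
ft_force: [-1.1, -0.2, -3.9]
width: 49.3
```

```bash
python3 -c "
from h import *
r.camera('wrist');r.camera('wrist')
go([444.3,184.3,37],.331)"
```

```text
t 19.52 shift [ -4.5  -1.6 -14.1] turn [-0.003  0.015  0.002] pos [448.8 185.9  51.1] w 49.5 j [ 0.23  0.52  1.87 -0.    0.74  1.48] F [-0.45  0.49 -5.25] M [0.008 0.039 0.016]
M_y case 0.0342
```

Emit:
apply_moves(jaw=[0.4,0.4,0.4], offset=[[-4,-1.5,-8],[0,0,-4],[0,0,-1]], angular=[[-0.003,0.015,0.002],[0,0,0],[0,0,0]])

```text
t: 19.77
ee_pos: [447.1, 184.9, 39.9]
tcp_rot: [0.964, 1.346, -0.959]
ft_force: [-0.4, -0.5, -4.0]
width: 49.8
```

```bash
python3 -c "
from h import *
r.camera('wrist');r.camera('wrist')
go([444.3,184.3,37],.331)"
```

```text
t 19.87 shift [-2.7 -0.6 -3.2] turn [-0.001  0.004 -0.   ] pos [447.  184.9  40.2] w 49.9 j [0.23 0.54 1.88 0.   0.72 1.47] F [ 0.27 -0.14 -5.38] M [-0.012  0.02  -0.011]
M_y case 0.0232
```

Emit:
apply_moves(jaw=[0.4,0.4,0.4], offset=[[-3,-0.6,-2],[-0.5,0,-1.5],[0,0,-1]], angular=[[0,0.004,0],[0,0,0],[0,0,0]])

```text
t: 20.12
ee_pos: [444.7, 184.7, 37.6]
tcp_rot: [0.965, 1.346, -0.958]
ft_force: [0.7, -0.1, -5.0]
width: 49.4
```

```bash
python3 -c "
from h import *
r.camera('wrist');r.camera('wrist')
go([444.3,184.3,37],.331)"
```

```text
t 20.22 shift [-0.3 -0.3 -0.4] turn [-0.002  0.004 -0.   ] pos [444.6 184.6  37.4] w 49.4 j [0.23 0.54 1.89 0.   0.71 1.47] F [-0.7   0.41 -4.17] M [ 0.077 -0.002  0.036]
M_y case -0.0265
```

Emit:
apply_moves(jaw=[0.4,0.4], offset=[[0,0,-1.5],[0,0,-1]], angular=[[0,0.003,0],[0,0,0]])

```text
t: 20.38
ee_pos: [444.6, 184.7, 37.2]
tcp_rot: [0.963, 1.348, -0.959]
ft_force: [-3.4, -1.2, 4.0]
width: 49.5
```

Emit:
apply_moves(jaw=[0.7,1,1,1], offset=[[0,0,0],[0,0,0],[0,0,0],[0,0,10]], angular=[[0,0,0],[0,0,0],[0,0,0],[0,0,0]])

```text
t: 20.72
ee_pos: [445.6, 184.9, 48.2]
tcp_rot: [0.965, 1.347, -0.957]
ft_force: [-0.4, -1.1, 0.1]
width: 85.7
```

Emit:
apply_moves(jaw=[1,1,1,1,1], offset=[[0,0,36],[0,0,40],[0,0,40],[0,0,36],[2,-30,15]], angular=[[0,0,0],[0,0,0],[0,0,0],[0,0,0],[0,0,-0.08]])

```text
t: 21.13
ee_pos: [444.6, 156.7, 223.1]
tcp_rot: [1.021, 1.323, -1.017]
ft_force: [1.0, -0.2, -0.9]
width: 85.3
```

```bash
python3 -c "
from h import *
go([453.7,-18.7,215],-.342)"
```

```text
t 21.13 shift [   9.1 -175.4   -8.1] turn [-0.004  0.    -0.598] pos [444.6 156.7 223.1] w 85.3 j [0.17 0.26 1.7  0.   1.18 1.49] F [ 1.02 -0.16 -0.85] M [ 0.019 -0.061  0.012]
M_y case -0.0507
```

Emit:
apply_moves(jaw=[1,1,1,1,1], offset=[[2,-36,-2],[2,-36,-2],[2,-36,-2],[2,-35,-1],[1,-28,0]], angular=[[0,0,-0.11],[0,0,-0.12],[0,0,-0.12],[0,0,-0.12],[0,0,-0.1]])

```text
t: 21.55
ee_pos: [456.1, -18.9, 227.9]
tcp_rot: [1.461, 1.017, -1.432]
ft_force: [0.9, 1.0, 0.1]
width: 85.5
```

```bash
python3 -c "
from h import *
r.camera('wrist');r.camera('wrist')
look('w_blu',[453.7,-18.7],-.342)
go([453.7,-18.7,215],-.342)"
```

```text
t 21.7 shift [ -2.6  -0.3 -12.7] turn [ 0.003  0.021 -0.012] pos [456.3 -18.4 227.7] w 85.3 j [-0.21  0.22  1.74  0.    1.16  1.69] F [ 0.44  0.94 -0.16] M [0.037 0.058 0.008]
M_y case 0.0674
```

View pics/w_blu.png

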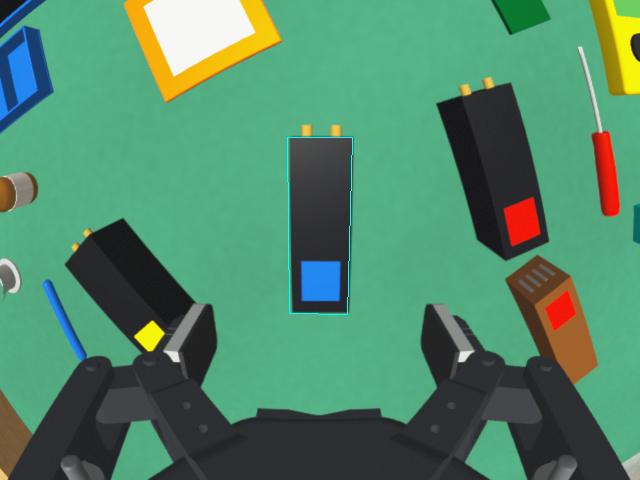

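The overlay matches blue (289–352, 137–313). Red and yellow stand upright. Going down.

Emit:
apply_moves(jaw=[1,1,1,1,1], offset=[[-3,0,-30],[0,0,-38],[0,0,-38],[0,0,-38],[0,0,-26]], angular=[[0.003,0.021,-0.012],[0,0,0],[0,0,0],[0,0,0],[0,0,0]])

```text
t: 22.12
ee_pos: [458.5, -15.9, 61.8]
tcp_rot: [1.463, 1.016, -1.433]
ft_force: [-0.2, 0.7, -0.1]
width: 85.5
```

```bash
python3 -c "
from h import *
r.camera('wrist');r.camera('wrist')
go([453.7,-18.7,34],-.342)"
```

```text
t 22.22 shift [ -3.1  -3.1 -26.9] turn [ 0.001  0.016 -0.007] pos [456.8 -15.6  60.9] w 85.5 j [-0.2   0.46  1.94  0.    0.72  1.7 ] F [-0.54  0.2  -0.69] M [ 0.046 -0.028 -0.035]
M_y case -0.0111
```

Emit:
apply_moves(jaw=[1,1,1], offset=[[-4,-3,-16],[-1,0,-8],[0,0,0]], angular=[[0.001,0.016,-0.007],[0,0,0],[0,0,0]])

```text
t: 22.47
ee_pos: [454.2, -17.0, 39.8]
tcp_rot: [1.455, 1.027, -1.45]
ft_force: [0.1, -0.2, 0.3]
width: 85.5
```

```bash
python3 -c "
from h import *
r.camera('wrist');r.camera('wrist')
go([453.7,-18.7,34],-.342)"
```

```text
t 22.57 shift [-1.1 -1.5 -6.7] turn [ 0.001  0.006 -0.004] pos [454.8 -17.2  40.7] w 85.8 j [-0.21  0.5   1.96  0.    0.68  1.7 ] F [-0.19  0.01  0.34] M [ 0.005 -0.027  0.013]
M_y case -0.0235
```

Emit:
apply_moves(jaw=[1,0.7], offset=[[-1,-1.5,-6],[0,-0.5,-1]], angular=[[0.001,0.006,-0.004],[0,0,0]])

```text
t: 22.73
ee_pos: [455.7, -19.2, 36.1]
tcp_rot: [1.458, 1.024, -1.452]
ft_force: [-0.6, 0.0, -0.3]
width: 75.2
```

Emit:
apply_moves(jaw=[0.4,0.4,0.4], offset=[[0,0,0],[0,0,0],[0,0,0]], angular=[[0,0,0],[0,0,0],[0,0,0]], force=40)

```text
t: 22.98
ee_pos: [456.6, -19.7, 37.4]
tcp_rot: [1.459, 1.022, -1.45]
ft_force: [-0.1, -0.2, -2.5]
width: 49.7
```

```bash
python3 -c "
from h import *
r.camera('wrist');r.camera('wrist')
go([453.7,-18.7,34],-.342)"
```

```text
t 23.08 shift [-2.8  0.9 -3.3] turn [ 0.002  0.007 -0.001] pos [456.5 -19.6  37.3] w 49.7 j [-0.21  0.51  1.96 -0.    0.67  1.7 ] F [-0.96  0.11  0.88] M [-0.133  0.115  0.003]
M_y case 0.0634
```

Emit:
apply_moves(jaw=[0.4,0.4,0.4,0.4,0.4], offset=[[0,0,20],[0,0,32],[0,0,38],[0,0,38],[0,0,26]], angular=[[0,0,0],[0,0,0],[0,0,0],[0,0,0],[0,0,0]])

```text
t: 23.5
ee_pos: [449.1, -18.2, 189.7]
tcp_rot: [1.45, 1.039, -1.467]
ft_force: [0.6, 0.2, -3.1]
width: 49.0
```

```bash
python3 -c "
from h import *
r.camera('wrist')
go([453.7,-18.7,190],-.342)"
```

```text
t 23.55 shift [ 2.3 -0.1 -3.9] turn [-0.001 -0.006 -0.001] pos [451.4 -18.6 193.9] w 49.7 j [-0.21  0.26  1.79  0.    1.1   1.7 ] F [2.84 0.21 1.69] M [-0.023 -0.207  0.   ]
M_y case -0.2033
```

Emit:
apply_moves(jaw=[0.4,0.4,0.4,0.4,0.4], offset=[[3,0,0],[2,0,0],[0,0,0],[0,0,0],[0,0,0]], angular=[[0.034,0.095,0],[0.037,0.105,0],[0.037,0.105,0],[0.034,0.095,0],[0.026,0.072,0]])

```text
t: 23.97
ee_pos: [454.7, -17.2, 198.6]
tcp_rot: [1.239, 1.48, -1.804]
ft_force: [-1.0, 0.7, -4.2]
width: 49.7
```

```bash
python3 -c "
from h import *
feel(-.342,8)
go([456.5,-19.6,190],-.342)"
```

```text
tilt,My,My+1.34t,Fz mean [ 0.513  -0.4869  0.2005 -3.2757] std [0.004  0.0379 0.0374 0.6119]
[0.215 0.148 0.208 0.24  0.214 0.253 0.182 0.143]
t 24.37 shift [ 2.7 -2.9 -9.7] turn [-0.172 -0.48  -0.004] pos [453.8 -16.7 199.7] w 49.5 j [-0.24  0.54  1.43  0.05  1.67  1.66] F [ 0.72  0.77 -3.35] M [-0.187 -0.507  0.031]
M_y case -0.5402
```

Emit:
apply_moves(jaw=[0.4,0.4,0.4,0.4,0.4], offset=[[2,0,0],[2,0,0],[0,0,0],[0,0,0],[0,0,0]], angular=[[-0.03,-0.085,0],[-0.037,-0.105,0],[-0.036,-0.1,0],[-0.03,-0.085,0],[-0.016,-0.045,0]])

```text
t: 24.78
ee_pos: [457.8, -16.6, 200.9]
tcp_rot: [1.442, 1.066, -1.48]
ft_force: [-0.5, 0.6, -3.5]
width: 49.7
```

```bash
python3 -c "
from h import *
feel(-.342,16)
go([456.5,-19.6,190],-.342)"
```

```text
tilt,My,My+1.34t,Fz mean [ 0.0467 -0.0455  0.017  -2.8318] std [0.0021 0.0447 0.0427 0.5819]
[ 0.149 -0.004  0.017  0.033 -0.035 -0.023  0.013 -0.003  0.015 -0.037
  0.063  0.028  0.026 -0.011  0.027  0.015]
t 25.58 shift [-2.5 -2.4 -9.5] turn [-0.017 -0.044 -0.004] pos [459.  -17.2 199.5] w 49.7 j [-0.21  0.29  1.73  0.01  1.17  1.7 ] F [ 0.15 -0.25 -2.88] M [-0.023 -0.043  0.   ]
M_y case -0.0485
```

Emit:
apply_moves(jaw=[0.4,0.4,0.4,0.4,0.4], offset=[[0,0,0],[0,0,0],[0,0,0],[0,0,0],[0,0,0]], angular=[[-0.037,-0.106,0],[-0.04,-0.112,0],[-0.04,-0.112,0],[-0.038,-0.108,0],[-0.028,-0.08,0]])

```text
t: 26.0
ee_pos: [462.1, -18.1, 200.4]
tcp_rot: [1.578, 0.584, -1.069]
ft_force: [-0.3, -1.3, -3.0]
width: 49.5
```

```bash
python3 -c "
from h import *
feel(-.342,8)
go([456.5,-19.6,190],-.342)"
```

```text
tilt,My,My+1.34t,Fz mean [-0.5182  0.5126 -0.1818 -3.2654] std [0.0023 0.1089 0.1068 1.1732]
[ 0.093 -0.198 -0.187 -0.242 -0.26  -0.245 -0.22  -0.195]
t 26.4 shift [ -7.9  -0.3 -10.8] turn [ 0.17   0.49  -0.002] pos [464.4 -19.3 200.8] w 49.7 j [-0.15  0.08  2.14 -0.22  0.43  1.95] F [-1.08 -0.29 -4.13] M [0.152 0.477 0.009]
M_y case 0.5004
```

Emit:
apply_moves(jaw=[0.4,0.4,0.4,0.4,0.4], offset=[[-3,-1,-4],[-2,0,-3],[0,0,0],[0,0,0],[0,0,0]], angular=[[0.03,0.085,0],[0.037,0.105,0],[0.037,0.105,0],[0.03,0.085,0],[0.016,0.045,0]])

```text
t: 26.82
ee_pos: [459.9, -19.2, 194.4]
tcp_rot: [1.476, 0.997, -1.416]
ft_force: [0.9, -0.1, -3.5]
width: 49.4
```

```bash
python3 -c "
from h import *
feel(-.342,16)
go([456.5,-19.6,190],-.342)"
```

```text
Traceback (most recent call last):
  File "h.py", line 35, in feel
    r.camera("wrist");s=r.observe();x=R.from_rotvec(s["tcp_rot"]).as_matrix()[:,0]
    ~~~~~~~~^^^^^^^^^
ValueError: 200 camera calls are used up
```

```bash
sed -i 's/r.camera("wrist");s=r.observe()/s=r.observe()/' h.py; python3 -c "
from h import *
feel(-.342,1)"
```

```text
tilt,My,My+1.34t,Fz mean [-4.8400e-02  6.2100e-02 -2.7000e-03 -3.1463e+00] std [0. 0. 0. 0.]
[-0.003]
```

Emit:
apply_moves(jaw=[0.4], offset=[[0,0,0]], angular=[[0,0,0]])

```text
t: 27.25
ee_pos: [456.7, -18.1, 193.7]
tcp_rot: [1.475, 0.993, -1.413]
ft_force: [-0.2, 0.9, -4.1]
width: 49.3
```

```bash
python3 -c "
from h import *
feel(-.342,1)"
```

```text
tilt,My,My+1.34t,Fz mean [-0.0491  0.0363 -0.0295 -4.1434] std [0. 0. 0. 0.]
[-0.029]
```

Emit:
apply_moves(jaw=[0.4], offset=[[0,0,0]], angular=[[0,0,0]])

```text
t: 27.33
ee_pos: [456.3, -17.8, 193.8]
tcp_rot: [1.475, 0.993, -1.413]
ft_force: [-0.6, 0.0, -3.3]
width: 49.2
```

```bash
python3 -c "
from h import *
feel(-.342,1)"
```

```text
tilt,My,My+1.34t,Fz mean [-0.0496 -0.0138 -0.0802 -3.2718] std [0. 0. 0. 0.]
[-0.08]
```

Emit:
apply_moves(jaw=[0.4], offset=[[0,0,0]], angular=[[0,0,0]])

```text
t: 27.42
ee_pos: [456.0, -17.6, 194.0]
tcp_rot: [1.475, 0.992, -1.412]
ft_force: [-0.3, 0.2, -2.5]
width: 49.7
```

```bash
python3 -c "
from h import *
feel(-.342,1)"
```

```text
tilt,My,My+1.34t,Fz mean [-0.0501  0.0459 -0.0213 -2.5494] std [0. 0. 0. 0.]
[-0.021]
```

Emit:
apply_moves(jaw=[0.4], offset=[[0,0,0]], angular=[[0,0,0]])

```text
t: 27.5
ee_pos: [455.8, -17.5, 194.2]
tcp_rot: [1.475, 0.992, -1.412]
ft_force: [-0.5, 0.3, -2.7]
width: 49.6
```

```bash
python3 -c "
from h import *
feel(-.342,1);go([456.5,-19.6,37],-.342)"
```

```text
tilt,My,My+1.34t,Fz mean [-0.0506  0.0239 -0.0439 -2.7409] std [0. 0. 0. 0.]
[-0.044]
t 27.5 shift [   0.7   -2.1 -157.2] turn [ 0.009  0.05  -0.006] pos [455.8 -17.5 194.2] w 49.6 j [-0.21  0.24  1.82  0.    1.03  1.7 ] F [-0.51  0.3  -2.74] M [-0.014  0.03   0.022]
M_y case 0.0239
```

Blue is quiet (about 0.01 N m difference). All 200 camera calls are used, so the rest runs on pose and force. Standing blue back.

Emit:
apply_moves(jaw=[0.4,0.4,0.4,0.4,0.4], offset=[[0,-2,-20],[0,0,-36],[0,0,-38],[0,0,-34],[0,0,-16]], angular=[[0.012,0.049,-0.006],[0,0,0],[0,0,0],[0,0,0],[0,0,0]])

```text
t: 27.92
ee_pos: [460.6, -20.1, 51.9]
tcp_rot: [1.467, 1.015, -1.44]
ft_force: [-1.8, 0.5, -2.1]
width: 49.7
```

Emit:
apply_moves(jaw=[0.4], offset=[[0,0,0]], angular=[[0,0,0]])

```text
t: 28.0
ee_pos: [458.7, -19.8, 49.0]
tcp_rot: [1.465, 1.019, -1.444]
ft_force: [-1.4, 0.0, -2.3]
width: 49.5
```

```bash
python3 -c "
from h import *
go([456.5,-19.6,37],-.342)"
```

```text
t 28.0 shift [ -2.2   0.2 -12. ] turn [-0.     0.014 -0.   ] pos [458.7 -19.8  49. ] w 49.5 j [-0.21  0.49  1.95  0.    0.69  1.7 ] F [-1.45  0.04 -2.31] M [0.04  0.018 0.006]
M_y case 0.0307
```

Emit:
apply_moves(jaw=[0.4,0.4,0.4], offset=[[-2,0,-6],[0,0,-3],[0,0,-1]], angular=[[0,0.012,0],[0,0,0],[0,0,0]])

```text
t: 28.25
ee_pos: [457.6, -19.9, 39.7]
tcp_rot: [1.457, 1.026, -1.454]
ft_force: [0.1, 0.7, -2.2]
width: 50.0
```

```bash
python3 -c "
from h import *
go([456.5,-19.6,37],-.342)"
```

```text
t 28.25 shift [-1.1  0.3 -2.7] turn [ 0.     0.002 -0.001] pos [457.6 -19.9  39.7] w 50.0 j [-0.21  0.51  1.95  0.    0.68  1.7 ] F [ 0.13  0.67 -2.22] M [ 0.043 -0.015  0.032]
M_y case 0.0001
```

Emit:
apply_moves(jaw=[0.4,0.4,0.4], offset=[[-1.5,0,-2],[0,0,-1.5],[0,0,-1]], angular=[[0,0.003,0],[0,0,0],[0,0,0]])

```text
t: 28.5
ee_pos: [458.2, -20.3, 37.5]
tcp_rot: [1.458, 1.024, -1.452]
ft_force: [-0.6, -0.5, -3.3]
width: 49.4
```

```bash
python3 -c "
from h import *
go([456.5,-19.6,37],-.342)"
```

```text
t 28.5 shift [-1.7  0.7 -0.5] turn [ 0.002  0.005 -0.001] pos [458.2 -20.3  37.5] w 49.4 j [-0.21  0.51  1.95 -0.    0.68  1.7 ] F [-0.6  -0.47 -3.26] M [ 0.027  0.029 -0.016]
M_y case 0.0358
```

Emit:
apply_moves(jaw=[0.4,0.4], offset=[[-1.7,0.5,-1.2],[0,0,-1]], angular=[[0.002,0.005,0],[0,0,0]])

```text
t: 28.67
ee_pos: [458.0, -20.2, 37.3]
tcp_rot: [1.458, 1.025, -1.452]
ft_force: [-7.9, 1.9, 13.6]
width: 49.7
```

```bash
python3 -c "
from h import *
go([456.5,-19.6,37],-.342)"
```

```text
t 28.67 shift [-1.5  0.6 -0.3] turn [ 0.001  0.004 -0.001] pos [458.  -20.2  37.3] w 49.7 j [-0.21  0.51  1.95  0.    0.68  1.7 ] F [-7.9   1.89 13.56] M [ 0.023  0.807 -0.089]
M_y case 0.7678
```

Emit:
apply_moves(jaw=[0.7,1,1,1], offset=[[0,0,0],[0,0,0],[0,0,0],[0,0,10]], angular=[[0,0,0],[0,0,0],[0,0,0],[0,0,0]])

```text
t: 29.0
ee_pos: [457.9, -20.2, 47.9]
tcp_rot: [1.458, 1.025, -1.452]
ft_force: [0.1, -0.8, -0.2]
width: 85.6
```

Emit:
apply_moves(jaw=[1,1,1,1,1], offset=[[0,0,36],[0,0,40],[0,0,40],[0,-15,25],[0,-34,0]], angular=[[0,0,0],[0,0,0],[0,0,0],[0,0,0.03],[0,0,0.08]])

```text
t: 29.42
ee_pos: [455.7, -66.0, 195.3]
tcp_rot: [1.374, 1.094, -1.372]
ft_force: [1.8, 0.0, 0.3]
width: 85.5
```

Emit:
apply_moves(jaw=[1,1,1,1,1], offset=[[-2,-36,0],[-2,-36,0],[-1,-34,0],[0,-16,0],[0,0,0]], angular=[[0,0,0.08],[0,0,0.08],[0,0,0.07],[0,0,0.04],[0,0,0]])

```text
t: 29.83
ee_pos: [451.6, -197.5, 200.2]
tcp_rot: [1.164, 1.226, -1.157]
ft_force: [-1.0, 0.2, -0.6]
width: 85.5
```

```bash
python3 -c "
from h import *
go([449.5,-192,37],.035)"
```

```text
t 29.83 shift [  -2.1    5.5 -163.2] turn [ 0.005  0.011 -0.028] pos [ 451.6 -197.5  200.2] w 85.5 j [-0.57  0.32  1.69  0.    1.13  0.94] F [-0.95  0.21 -0.64] M [ 0.033 -0.025 -0.019]
M_y case -0.026
```

Emit:
apply_moves(jaw=[1,1,1,1,1], offset=[[-2,5,-22],[0,0,-36],[0,0,-38],[0,0,-32],[0,0,-16]], angular=[[0.005,0.011,-0.028],[0,0,0],[0,0,0],[0,0,0],[0,0,0]])

```text
t: 30.25
ee_pos: [452.2, -192.9, 56.9]
tcp_rot: [1.192, 1.206, -1.184]
ft_force: [-1.1, 0.8, -0.5]
width: 85.3
```

Emit:
apply_moves(jaw=[1], offset=[[0,0,0]], angular=[[0,0,0]])

```text
t: 30.33
ee_pos: [450.2, -190.8, 53.8]
tcp_rot: [1.193, 1.213, -1.187]
ft_force: [-1.0, 0.7, 0.2]
width: 85.0
```

```bash
python3 -c "
from h import *
go([449.5,-192,36],.035)"
```

```text
t 30.33 shift [ -0.7  -1.2 -17.8] turn [0.003 0.008 0.011] pos [ 450.2 -190.8   53.8] w 85.0 j [-0.56  0.52  1.86  0.    0.76  0.99] F [-1.03  0.68  0.15] M [ 0.038  0.051 -0.022]
M_y case 0.0498
```

Emit:
apply_moves(jaw=[1,1,1], offset=[[-1,-1.5,-10],[0,0,-6],[0,0,-1]], angular=[[0.003,0.008,0.011],[0,0,0],[0,0,0]])

```text
t: 30.58
ee_pos: [449.9, -191.1, 36.8]
tcp_rot: [1.182, 1.227, -1.183]
ft_force: [-0.3, 0.3, 0.6]
width: 85.4
```

```bash
python3 -c "
from h import *
go([449.5,-192,36],.035)"
```

```text
t 30.58 shift [-0.4 -0.9 -0.8] turn [-0.    -0.001 -0.001] pos [ 449.9 -191.1   36.8] w 85.4 j [-0.56  0.55  1.86  0.    0.73  0.98] F [-0.34  0.27  0.57] M [ 0.03  -0.011  0.02 ]
M_y case -0.0119
```

Emit:
apply_moves(jaw=[0.7,0.4,0.4,0.4,0.4], offset=[[0,-0.5,0],[0,0,0],[0,0,0],[0,0,0],[0,0,0]], angular=[[0,0,0],[0,0,0],[0,0,0],[0,0,0],[0,0,0]], force=40)

```text
t: 31.0
ee_pos: [451.4, -192.1, 39.4]
tcp_rot: [1.183, 1.222, -1.181]
ft_force: [-0.8, -0.8, -5.8]
width: 49.6
```

Emit:
apply_moves(jaw=[0.4,0.4,0.4,0.4,0.4], offset=[[0,0,20],[0,0,32],[0,0,38],[0,0,38],[0,0,28]], angular=[[0,0,0],[0,0,0],[0,0,0],[0,0,0],[0,0,0]])

```text
t: 31.42
ee_pos: [443.6, -187.8, 192.4]
tcp_rot: [1.183, 1.247, -1.191]
ft_force: [-0.0, -0.6, -6.3]
width: 49.5
```

```bash
python3 -c "
from h import *
go([685,31,192],.035)"
```

```text
t 31.42 shift [241.4 218.8  -0.4] turn [-0.011 -0.018 -0.   ] pos [ 443.6 -187.8  192.4] w 49.5 j [-0.56  0.32  1.7  -0.    1.14  0.98] F [-0.03 -0.58 -6.32] M [-0.035 -0.066 -0.002]
M_y case -0.0649
```

Emit:
apply_moves(jaw=[0.4,0.4,0.4,0.4,0.4], offset=[[15,14,5],[24,22,0],[28,25,0],[28,25,0],[28,25,0]], angular=[[-0.01,-0.01,0],[0,0,0],[0,0,0],[0,0,0],[0,0,0]])

```text
t: 31.83
ee_pos: [566.7, -78.9, 205.3]
tcp_rot: [1.186, 1.216, -1.196]
ft_force: [0.2, -0.8, -6.1]
width: 49.7
```

```bash
python3 -c "
from h import *
go([685,31,192],.035)"
```

```text
t 31.83 shift [118.3 109.9 -13.3] turn [ 0.007 -0.001  0.011] pos [566.7 -78.9 205.3] w 49.7 j [-0.27  0.46  1.45 -0.01  1.23  1.28] F [ 0.17 -0.76 -6.14] M [-0.052 -0.069 -0.019]
M_y case -0.0675
```

Emit:
apply_moves(jaw=[0.4,0.4,0.4,0.4,0.4], offset=[[28,26,-3],[27,25,-3],[25,23,-3],[18,16,-2],[9,8,-1]], angular=[[0.007,0,0.01],[0,0,0],[0,0,0],[0,0,0],[0,0,0]])

```text
t: 32.25
ee_pos: [677.8, 29.4, 187.9]
tcp_rot: [1.18, 1.234, -1.186]
ft_force: [-0.4, -0.5, -5.5]
width: 49.6
```

Emit:
apply_moves(jaw=[0.4,0.4], offset=[[0,0,0],[0,0,0]], angular=[[0,0,0],[0,0,0]])

```text
t: 32.42
ee_pos: [677.9, 32.6, 183.9]
tcp_rot: [1.175, 1.24, -1.187]
ft_force: [-0.5, -0.4, -5.4]
width: 49.4
```

```bash
python3 -c "
from h import *
go([685,31,192],.035)"
```

```text
t 32.42 shift [ 7.1 -1.6  8.1] turn [-0.003 -0.013 -0.006] pos [677.9  32.6 183.9] w 49.4 j [-0.07  0.68  1.11  0.    1.36  1.46] F [-0.46 -0.41 -5.37] M [ 0.     0.023 -0.036]
M_y case 0.0227
```

Emit:
apply_moves(jaw=[0.4,0.4,0.4], offset=[[7,-1.5,9],[0,0,1],[0,0,0]], angular=[[-0.003,-0.015,0],[0,0,0],[0,0,0]])

```text
t: 32.67
ee_pos: [683.2, 29.1, 193.1]
tcp_rot: [1.178, 1.229, -1.182]
ft_force: [-0.5, 1.0, -6.5]
width: 49.3
```

```bash
python3 -c "
from h import *
go([685,31,192],.035);print(r.observe()['joint_vel'])"
```

```text
t 32.67 shift [ 1.8  1.9 -1.1] turn [ 0.001 -0.002 -0.005] pos [683.2  29.1 193.1] w 49.3 j [-0.07  0.68  1.09 -0.    1.37  1.46] F [-0.45  0.99 -6.47] M [-0.003  0.056 -0.041]
M_y case 0.056
[-0.01629985 -0.02283943 -0.01881882 -0.00749006 -0.00475591 -0.00423173]
```

Emit:
apply_moves(jaw=[0.4,0.4,0.4], offset=[[1.5,1.5,0],[0,0,0.5],[0,0,0]], angular=[[0,-0.002,0],[0,0,0],[0,0,0]])

```text
t: 32.92
ee_pos: [684.3, 28.3, 195.5]
tcp_rot: [1.182, 1.224, -1.182]
ft_force: [-0.3, -0.7, -5.2]
width: 50.1
```

Emit:
apply_moves(jaw=[0.4,0.4,0.4], offset=[[0,0,0],[0,0,0],[0,0,0]], angular=[[0,0,0],[0,0,0],[0,0,0]])

```text
t: 33.17
ee_pos: [684.0, 27.5, 196.1]
tcp_rot: [1.183, 1.223, -1.182]
ft_force: [0.6, 0.4, -5.7]
width: 49.5
```

```bash
python3 -c "
from h import *
go([685,31,192],.035);print(r.observe()['joint_vel'])"
```

```text
t 33.17 shift [ 1.   3.5 -4.1] turn [ 0.001  0.002 -0.001] pos [684.   27.5 196.1] w 49.5 j [-0.07  0.68  1.09 -0.    1.37  1.46] F [ 0.63  0.45 -5.74] M [ 0.043  0.078 -0.014]
M_y case 0.0763
[-0.00250369 -0.00423324  0.00200115 -0.00276962  0.00016945 -0.0016667 ]
```

```bash
python3 -c "
from station import r
print(r.job_done())"
```

```text
the job is handed in; nothing more can be done
None
```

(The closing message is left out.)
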